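# Drain the milk jug and hold its lid open

## Task

Pick up the rinsed steel milk jug, tip it spout-down to about 40 degrees over the grey drip tray and keep it there for about a second to drain, then bring it level, stand it upright inside the tray and let go of it with its lid shut. Then lift the jug's hinged lid to about 50 degrees and finish while still holding it there, with the jug standing in the tray, so that it can be filled; the lid falls shut if let go. Leave everything else where it stands.

Things in the scene. Friction and masses are not known exactly. Their poses are not given: they have to be found in the camera images.
- jug: steel milk jug: upright cylinder 56 mm in diameter, 95 mm tall to the rim, about 0.6 kg; origin at the centre of its underside, z up, spout towards -x, handle loop (to 66 mm from the axis, 13 to 85 mm up) and lid hinge towards +x. Its +y and -y sides are bare: grip it along y, 75 to 85 mm up (TCP), with about 60 N. Lid and knob end 124 mm up.
- jug_lip (a point): tip of the jug's short spout (26 mm wide), 44 mm from the axis at -x, 94 mm above the underside
- lid_hinge (a point): point on the lid's hinge axis, which runs along the jug's y: 32 mm from the jug's axis at +x, 96 mm above the underside
- jug_lid (a joint): angle of the lid in rad: 0 shut, grows as the spout side of the lid rises, stop at 1.45; no spring or catch, it falls shut from every angle
- lid_knob (a point): centre of the lid's knob: a level bar 26 mm long along the jug's y, 14 mm in diameter, on a stem; 18 mm above the lid's top face; lid shut: 117 mm above the jug's underside, 6 mm from its axis at -x. Grip its flat ends with 20 N. It opens on an arc of 43 mm radius about lid_hinge, up and towards the hinge; turn the gripper with the lid: a hard grip that does not turn can pull the jug over
- tray: the drip tray: grey plastic, square, 170 x 170 mm, fixed to the worktop; rim 14 mm high and 6 mm thick; ribs inside (along y, tops 7 mm above the worktop) on which the jug stands; origin at the centre of its underside, z up
- lemon: a lemon, 78x55x56 mm, origin at its underside; leave alone
- honey_jar: a jar with a dark screw cap, 61 mm across, 98 mm tall, origin at the centre of its underside; leave alone
- salt_shaker: a grey and clear shaker with a domed top, 44 mm across, 90 mm tall, origin at the centre of its underside; leave alone
- tuna_tin: a closed food tin, 58 mm across, 72 mm tall, origin at the centre of its underside; leave alone
- mug: a white mug, 83x110x86 mm with its handle, origin at its underside; leave alone
- spice_jar: a small glass jar with a screw cap, 46 mm across, 106 mm tall, origin at the centre of its underside; leave alone

How it is judged:
By the outcome, as a careful person would: the job done as asked, in the order asked, and still so for the second after the job is handed in, while the arm keeps its last pose, push and grip.
It also fails if it takes over 72 s, if anything falls off the work surface, if the arm or the gripper's body presses on something with over 40 N, if the wrist force passes 120 N, or if a joint passes its speed limit or range.

## Robot

A 7-joint arm with a two-finger parallel gripper is mounted at the origin on a cart in front of the work surface, level with it; the furniture and walls round the work are solid. World frame = base frame: x ahead of the robot, y to its left, z up, the work surface at z = 0. Lengths are in m, angles in rad, forces in N, time in s.
With the tool pointing down it reaches from about 0.35 to 0.9 m from the base axis. Payload 8.1 kg.
Tool frame: the origin (TCP) lies between the finger pads, 19 mm behind the fingertips; this is the grasp point; z points along the fingers, y is the line along which they close (so a half turn about z gives the same grasp; the last joint's range is limited). The gripper opens to 92 mm and grips with 3 to 60 N. Pads are 19 mm wide; open, the fingers measure 130 mm over their backs; the gripper's body (75 mm by 190 mm) begins 47 mm behind the grasp point.
Start: joints at [-1.229, 0.434, 0.025, 1.573, -0.012, 1.134, -0.075], TCP at [0.269, 0.564, 0.246] pointing down, gripper open.
Joint ranges: [-2.62, 2.62], [-0.44, 2.09], [-1.27, 1.32], [0.08, 2.57], [-1.32, 4.46], [0.12, 2], [-2.74, 2.74]. Speed limits (rad/s): [2.22, 2.22, 3.01, 3.01, 3.14, 3.14, 3.14].

## Interface

Orientations are given as a rotation vector (axis times angle).
In Python, from cell import arm gives the robot as it stands.
- The arm moves only by the tool carry_out, never from a script. Its arguments are lists of equal length, an entry for each row: "claw": the finger opening in cm, from 0 to 9.18; "delta_pos": the shift along the tool's x, y, z in cm, a list of three; "angular": the turn, a rotation vector about the tool's x, y, z in rad, a list of three. In form: {"claw": [claw, ...], "delta_pos": [[dx, dy, dz], ...], "angular": [[ax, ay, az], ...]}. A call has 1 to 20 rows; each row shifts and turns the commanded pose from where the row before left it, along the tool's axes as they then stand; what a row does not reach is not made up. A row lasts 1/10 s, in which the tool goes at most 50 mm and 8.59 degrees, less where a joint would pass 70% of its speed; a pose out of reach is approached as far as the arm can. A call with a gripper value outside its range is refused whole. The fingers move at their own pace and stop on an object; "force" is the grip in N (left out, the last holds). Time passes only in rows, so rows that do not move let the fingers close. It gives the time, the measured TCP pose, the force, the opening and the grip force at its end, in the units of the state.
- arm.observe(): the state, without advancing time (a new reading comes with each control period).
- arm.get_image(name): name is "scene" or "top" or "wrist"; returns a dict with "frame" (480x640x3 uint8, red, green, blue), "mtx" (3x3 intrinsics, pixels), "dist" ([k1, k2, p1, p2, k3] as OpenCV has them; the pictures are not rectified), "T" (4x4, takes a point from camera to world coordinates). Camera axes: x right, y down, z forward; pixel columns grow to the right and rows downward; lengths in m; the calibration is good to about 2 mm. A picture is of the moment at which its call begins. There is no depth.
- arm.sign_off(): hands the job in; it is judged then, once.
Trained networks look in a picture, given as the dict that the camera call returned (one of the last four; its "shot" number tells which), for a name from the list of things; names that differ only in an ending like _2 or _b are one class to them, and where a whole thing is asked for, a point or a joint stands for the part that bears it (a point fixed in the world has none). Each returns a list of dicts, best first, with "conf" (0 to 1); they miss things now and then, are a little off and sometimes report something else, mostly with a low value. They report only what shows in the picture. A call takes as long as a camera call.
- arm.look_for(label, picture): "centre" ([column, row] as shares, 0 to 1, of the picture: columns of its width, rows of its height, amid what is visible of it).
- arm.trace(label, picture): "region" (480x640 bool, what is visible of it) and "centre" ([column, row] as shares, 0 to 1, of the picture: columns of its width, rows of its height, amid what is visible of it).
- arm.place_of(label, picture): "centre" ([column, row] as shares, 0 to 1, of the picture: columns of its width, rows of its height: a listed point, or the origin of a listed thing).
The state is a dict: "clock": time; "joints": joint angles; "dq": joint speeds; "joint_efforts": joint torques, N m; "position": TCP position; "ee_rot": TCP orientation; "force": force on the tool from outside, world axes, zero at the start; "ft_torque": the same for the moment, N m; "width": opening from 0.0 (shut) to 1.0 (fully open); "gripper_force": force on a finger pad.
Only numpy, scipy, OpenCV 4.12 (cv2) and the standard library are available. Lean on these libraries where they do the work, as an engineer would, in place of code of your own. Each camera call takes 0.05 s, during which the arm holds its last target. There are 200 camera calls.

## Working session

There is one attempt and no reset: what is moved stays moved. The work goes in short steps, Python scripts to look and compute and a tool call to move; the robot and the scene stay as the last step left them, time stands still between calls to the robot, and variables do not carry over. Pictures are saved under pics/ and viewed, at most 10 in all, crops included, and the job is handed in when it is done.

Besides the shell and the picture viewer there is one more tool, called after "Request:" as a command line: name --argument value ..., lists and objects as JSON in quotes. carry_out: Moves the arm, as the interface text tells. Its arguments: {"type":"object","properties":{"claw":{"type":"array","items":{"type":"number"}},"delta_pos":{"type":"array","items":{"type":"array","items":{"type":"number"}}},"angular":{"type":"array","items":{"type":"array","items":{"type":"number"}}},"force":{"type":"number"}},"required":["claw","delta_pos","angular"]}

```bash
mkdir -p pics; cat > h.py <<'E'
import numpy as np, cv2
from cell import arm
from scipy.spatial.transform import Rotation as R
def ray(p,c):
    px=np.array([[[c[0]*640,c[1]*480]]],float)
    u=cv2.undistortPoints(px,np.array(p["mtx"]),np.array(p["dist"]))[0,0]
    T=np.array(p["T"]); return T[:3,3],T[:3,:3]@np.array([u[0],u[1],1.])
def onz(p,c,z):
    o,d=ray(p,c); return o+d*(z-o[2])/d[2]
def tri(rs):
    A=np.zeros((3,3));b=np.zeros(3)
    for o,d in rs:
        d=d/np.linalg.norm(d);P=np.eye(3)-np.outer(d,d);A+=P;b+=P@o
    x=np.linalg.solve(A,b)
    return x,[round(1000*np.linalg.norm(np.cross(x-o,d/np.linalg.norm(d))),1) for o,d in rs]
def save(p,n): cv2.imwrite(f"pics/{n}.png",p["frame"][:,:,::-1])
E
cat > a.py <<'E'
from h import *
s=arm.get_image("scene");t=arm.get_image("top");w=arm.get_image("wrist")
cv2.imwrite("pics/a.png",np.vstack([cv2.resize(np.hstack([s["frame"],t["frame"]]),(800,300))])[:,:,::-1])
save(t,"t");save(s,"s")
for k in ["jug","jug_lip","lid_hinge","lid_knob","tray","lemon","honey_jar","salt_shaker","tuna_tin","mug","spice_jar"]:
    rs=[]
    for n,p in (("s",s),("t",t)):
        r=arm.place_of(k,p)
        print(k,n,[(np.round(np.array(q["centre"])*[640,480]).tolist(),round(q["conf"],2)) for q in r[:2]],end=" ")
        if r: rs.append(ray(p,r[0]["centre"])); print(np.round(onz(p,r[0]["centre"],0),3),end=" ")
    if len(rs)==2: x,e=tri(rs);print("TRI",np.round(x,4),e)
    else: print()
o=arm.observe();print(o["position"],o["ee_rot"],o["clock"],o["width"],o["force"])
E
python3 a.py
```

```text
jug s [([270.0, 227.0], 0.96)] [ 0.507 -0.198  0.   ] jug t [([377.0, 257.0], 0.68)] [ 0.521 -0.194  0.   ] TRI [ 0.5189 -0.1924  0.0138] [np.float64(0.3), np.float64(0.3)]
jug_lip s [([273.0, 190.0], 0.9)] [ 0.39  -0.233  0.   ] jug_lip t [([383.0, 275.0], 0.57)] [ 0.478 -0.208  0.   ] TRI [ 0.4694 -0.1971  0.0809] [np.float64(0.6), np.float64(0.6)]
lid_hinge s [([261.0, 208.0], 0.98), ([279.0, 184.0], 0.45)] [ 0.455 -0.237  0.   ] lid_hinge t [([384.0, 237.0], 0.66)] [ 0.566 -0.212  0.   ] TRI [ 0.5465 -0.1961  0.0996] [np.float64(2.0), np.float64(2.0)]
lid_knob s [([264.0, 189.0], 0.92)] [ 0.391 -0.254 -0.   ] lid_knob t [([385.0, 256.0], 0.82)] [ 0.522 -0.213  0.   ] TRI [ 0.5056 -0.1989  0.1161] [np.float64(2.7), np.float64(2.7)]
tray s [([362.0, 267.0], 0.75), ([277.0, 184.0], 0.63)] [0.564 0.032 0.   ] tray t [([281.0, 241.0], 0.64), ([233.0, 319.0], 0.27)] [0.558 0.027 0.   ] TRI [ 0.5588  0.029  -0.0064] [np.float64(1.6), np.float64(1.6)]
lemon s [] lemon t [([307.0, 176.0], 0.56)] [ 0.715 -0.032  0.   ] 
honey_jar s [([419.0, 215.0], 0.68)] [ 0.375  0.122 -0.   ] honey_jar 
[... 345 characters left out ...]
  0.   ] tuna_tin t [([255.0, 172.0], 0.56), ([363.0, 166.0], 0.33)] [0.723 0.09  0.   ] TRI [0.7215 0.0903 0.0044] [np.float64(0.5), np.float64(0.5)]
mug s [([246.0, 314.0], 0.82)] [ 0.744 -0.162  0.   ] mug t [([360.0, 168.0], 0.87)] [ 0.734 -0.158  0.   ] TRI [ 0.7382 -0.1619 -0.0083] [np.float64(2.8), np.float64(2.8)]
spice_jar s [([277.0, 181.0], 0.55), ([273.0, 187.0], 0.41)] [ 0.355 -0.233  0.   ] spice_jar t [([400.0, 327.0], 0.97), ([325.0, 317.0], 0.41)] [ 0.361 -0.242  0.   ] TRI [ 0.3602 -0.236   0.0047] [np.float64(4.9), np.float64(4.9)]
[0.26895921 0.56418395 0.24552465] [6.93141885e-01 3.06416956e+00 3.63470781e-05] 1.25 1.0026485002907144 [-0.04545939 -0.55802993  0.28130974]
```

View pics/t.png

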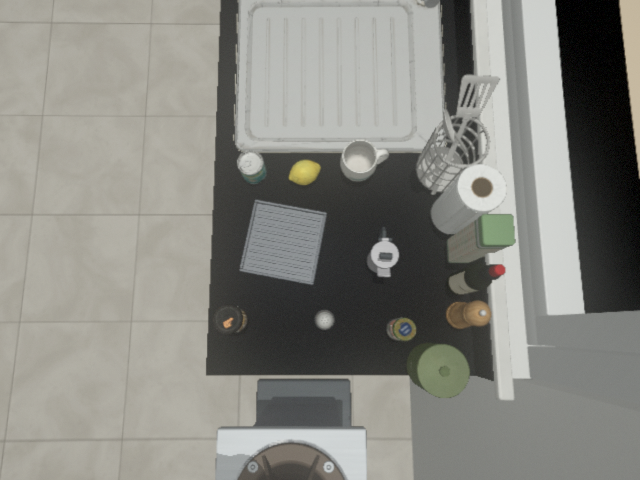

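View pics/s.png

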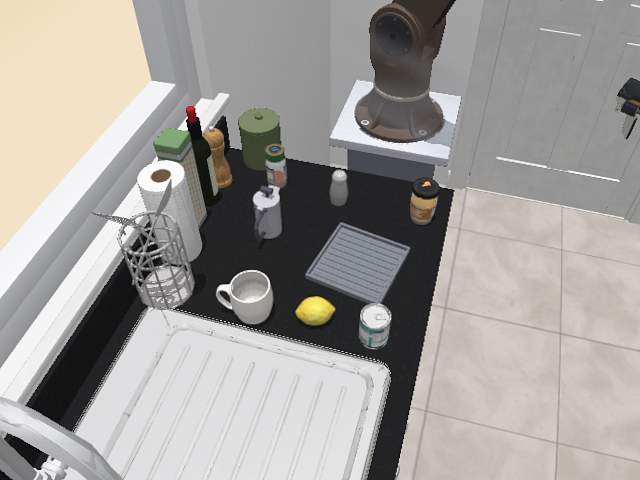

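The jug stands at about (0.513, -0.196), with its spout towards the robot and its handle along +x. In the top view the spout is at (383,275) and the handle at (383,235). The tray is at top-view pixel (284,242), slightly rotated. I'll align the yaw first, then move over the tray and test there whether the lean needed for the lid is reachable.

Request:
carry_out --claw '[9.18,9.18,9.18,9.18,9.18,9.18,9.18,9.18,9.18,9.18,9.18,9.18,9.18,9.18,9.18,9.18,9.18,9.18,9.18,9.18]' --delta_pos '[[0,0,0],[0,0,0],[0,0,0],[0,0,0],[-1.7,-3.3,-0.35],[-1.7,-3.3,-0.35],[-1.7,-3.3,-0.35],[-1.7,-3.3,-0.35],[-1.7,-3.3,-0.35],[-1.7,-3.3,-0.35],[-1.7,-3.3,-0.35],[-1.7,-3.3,-0.35],[-1.7,-3.3,-0.35],[-1.7,-3.3,-0.35],[-1.7,-3.3,-0.35],[-1.7,-3.3,-0.35],[-1.7,-3.3,-0.35],[-1.7,-3.3,-0.35],[-1.7,-3.3,-0.35],[-1.7,-3.3,-0.35]]' --angular '[[0,0,-0.111],[0,0,-0.111],[0,0,-0.111],[0,0,-0.112],[0,0,0],[0,0,0],[0,0,0],[0,0,0],[0,0,0],[0,0,0],[0,0,0],[0,0,0],[0,0,0],[0,0,0],[0,0,0],[0,0,0],[0,0,0],[0,0,0],[0,0,0],[0,0,0]]'

```text
clock: 3.25
position: [0.5415, 0.0348, 0.3019]
ee_rot: [-0.0, 3.141, 0.0]
force: [1.3, 0.4, -0.4]
width: 1.002
gripper_force: 0.0
```

```bash
cat > st.py <<'E'
from h import *
o=arm.observe()
for k in o: print(k,np.round(o[k],4))
print(np.round(R.from_rotvec(o["ee_rot"]).as_matrix(),3).tolist())
E
python3 st.py; python3 - <<'E'
from h import *
p=arm.get_image("top")
r=arm.trace("tray",p)[0]["region"].astype(np.uint8)
c=max(cv2.findContours(r,0,2)[0],key=cv2.contourArea)
b=cv2.boxPoints(cv2.minAreaRect(c)); print(b, r.sum())
q=np.array([onz(p,x/[640,480],0.012) for x in b]);print(q.round(3),q.mean(0))
E
```

```text
clock 3.25
joints [-0.3299  0.2541  0.2128  1.7041 -0.0574  1.1889  1.4688]
dq [ 0.5241  0.2173  0.2182 -0.3602 -0.1009  0.1546  0.7557]
joint_efforts [ -3.374  -55.0339   2.1309 -30.2349   0.3704  -0.0622  -1.5593]
position [0.5415 0.0348 0.3019]
ee_rot [-5.0000e-04  3.1411e+00  3.0000e-04]
force [ 1.2649  0.398  -0.4167]
ft_torque [ 0.0795 -0.0141  0.0217]
gripper_force 0.0
width 1.0024
[[-1.0, -0.0, 0.001], [-0.0, 1.0, 0.0], [-0.001, 0.0, -1.0]]
[[265.7025  276.22867]
 [278.69043 203.8675 ]
 [326.35986 212.42352]
 [313.37195 284.7847 ]] 2227
[[ 0.475  0.059  0.012]
 [ 0.643  0.032  0.012]
 [ 0.622 -0.078  0.012]
 [ 0.455 -0.048  0.012]] [ 0.54877696 -0.00889667  0.012     ]
```

Request:
carry_out --claw '[9.18,9.18,9.18,9.18,9.18,9.18,9.18,9.18,9.18,9.18,9.18]' --delta_pos '[[-1.3,0,3],[-1.3,0,3],[-1.3,0,3],[0,0,0],[0,0,0],[0,0,0],[0,0,0],[0,0,0],[0,0,0],[0,0,0],[0,0,0]]' --angular '[[0,0,0],[0,0,0],[0,0,0],[0,0.146,0],[0,0.146,0],[0,0.146,0],[0,0.146,0],[0,0.146,0],[0,0.146,0],[0,0,0],[0,0,0]]'

```text
clock: 4.45
position: [0.5683, 0.0363, 0.2025]
ee_rot: [0.0, -2.279, -0.003]
force: [-1.0, -0.3, 0.7]
width: 0.998
gripper_force: 0.0
```

```bash
python3 st.py|egrep "joints|position|\[\["
```

```text
joints [-0.1204  0.924   0.031   1.0748 -0.105   2.0028  1.4804]
position [0.5683 0.0363 0.2025]
[[-0.65, 0.001, -0.76], [-0.001, 1.0, 0.002], [0.76, 0.002, -0.65]]
```

Request:
carry_out --claw '[9.18,9.18,9.18,9.18,9.18,9.18,9.18,9.18,9.18,9.18,9.18,9.18,9.18,9.18,9.18]' --delta_pos '[[0,0,0],[0,0,0],[0,0,0],[0,0,0],[0,0,0],[0,0,0],[0.7,-2.9,-1],[0.7,-2.9,-1],[0.7,-2.9,-1],[0.7,-2.9,-1],[0.7,-2.9,-1],[0.7,-2.9,-1],[0.7,-2.9,-1],[0.7,-2.9,-1],[0,0,0]]' --angular '[[0,-0.144,0],[0,-0.144,0],[0,-0.144,0],[0,-0.144,0],[0,-0.144,0],[0,-0.143,0],[0,0,0],[0,0,0],[0,0,0],[0,0,0],[0,0,0],[0,0,0],[0,0,0],[0,0,0],[0,0,0]]'

```text
clock: 5.95
position: [0.5105, -0.2012, 0.287]
ee_rot: [0.013, 3.133, -0.004]
force: [-0.2, -0.3, -0.7]
width: 1.002
gripper_force: 0.0
```

```bash
python3 st.py|egrep "joints|position|\[\["; cat > w.py <<'E'
import sys
from h import *
p=arm.get_image("wrist"); save(p,sys.argv[1])
Z={"jug_lip":.094,"lid_hinge":.096,"lid_knob":.117,"jug":0}
z0=float(sys.argv[2])
for k in Z:
    for q in arm.place_of(k,p)[:2]: print(k,np.round(np.array(q["centre"])*[640,480]),round(q["conf"],2),onz(p,q["centre"],Z[k]+z0).round(4))
E
python3 w.py w1 0
```

```text
joints [ 0.187   0.2707  0.1164  1.7142 -0.0339  1.1501  1.8754]
position [ 0.5105 -0.2012  0.287 ]
[[-1.0, 0.008, 0.008], [0.008, 1.0, -0.003], [-0.008, -0.003, -1.0]]
jug_lip [329. 163.] 0.9 [ 0.4702 -0.1948  0.094 ]
lid_hinge [327. 246.] 0.58 [ 0.5392 -0.1971  0.096 ]
lid_knob [329. 213.] 0.7 [ 0.5054 -0.1956  0.117 ]
jug [326. 194.] 0.87 [ 0.515 -0.197  0.   ]
```

View pics/w1.png

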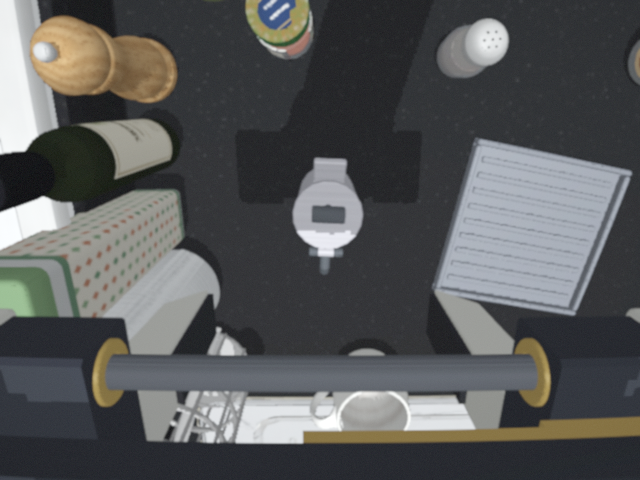

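Request:
carry_out --claw '[9.18,9.18,9.18,9.18,9.18,9.18,9.18,9.18,9.18,9.18,9.18]' --delta_pos '[[0,0,0],[-0.23,0.51,0],[0,0,3],[0,0,3],[0,0,3],[0,0,3],[0,0,3],[0,0,2.5],[0,0,2],[0,0,0.9],[0,0,0]]' --angular '[[-0.003,0.008,0.035],[0,0,0],[0,0,0],[0,0,0],[0,0,0],[0,0,0],[0,0,0],[0,0,0],[0,0,0],[0,0,0],[0,0,0]]' --force 60

```text
clock: 7.3
position: [0.5133, -0.1891, 0.0778]
ee_rot: [-0.054, -3.134, -0.007]
force: [-0.4, 0.8, 0.2]
width: 1.002
gripper_force: 0.0
```

```bash
python3 st.py|egrep "position|force|\[\["
```

```text
position [ 0.5133 -0.1891  0.0778]
force [-0.3818  0.8492  0.1876]
gripper_force 0.0
[[-0.999, 0.034, -0.007], [0.034, 0.999, 0.005], [0.007, 0.005, -1.0]]
```

Request:
carry_out --claw '[9.18,9.18,9.18]' --delta_pos '[[0,-0.35,-0.5],[0,-0.35,0],[0,0,0]]' --angular '[[0.005,-0.007,0],[0,0,0],[0,0,0]]'

```text
clock: 7.6
position: [0.5142, -0.1981, 0.085]
ee_rot: [0.057, 3.137, -0.003]
force: [0.2, -0.6, -0.3]
width: 0.996
gripper_force: 0.0
```

```bash
python3 st.py|egrep "position|force|\[\["
```

```text
position [ 0.5142 -0.1981  0.085 ]
force [ 0.1939 -0.591  -0.3121]
gripper_force 0.0
[[-0.999, 0.037, 0.004], [0.037, 0.999, -0.002], [-0.004, -0.002, -1.0]]
```

Request:
carry_out --claw '[9.18,8,7,6,5.5,5,5,5,5,5]' --delta_pos '[[0,0.1,0.2],[0,0,0],[0,0,0],[0,0,0],[0,0,0],[0,0,0],[0,0,0],[0,0,0],[0,0,0],[0,0,0]]' --angular '[[0,0,0],[0,0,0],[0,0,0],[0,0,0],[0,0,0],[0,0,0],[0,0,0],[0,0,0],[0,0,0],[0,0,0]]' --force 60

```text
clock: 8.6
position: [0.5136, -0.1962, 0.0817]
ee_rot: [0.057, 3.139, -0.002]
force: [-0.5, -1.3, -1.0]
width: 0.617
gripper_force: 60.0
```

```bash
python3 st.py|egrep "position|force|width|\[\["
```

```text
position [ 0.5136 -0.1962  0.0817]
force [-0.4861 -1.282  -0.9559]
gripper_force 59.9961
width 0.6166
[[-0.999, 0.036, 0.002], [0.036, 0.999, -0.001], [-0.002, -0.001, -1.0]]
```

Request:
carry_out --claw '[5,5,5,5,5,5,5,5,5,5,5,5,5,5,5,5,5,5,5,5]' --delta_pos '[[0,0,-1],[0,0,-2],[0,0,-3],[0,0,-3],[0,0,-3],[0,0,-3],[0,0,-3],[0,0,-2.5],[0,0,-1.5],[-0.4,1.1,0],[-0.9,2.3,0],[-1,2.6,0],[-1.1,2.9,0],[-1.2,2.9,0],[-1.2,2.9,0],[-1.1,2.9,0],[-0.9,2.4,0],[-0.6,1.5,0],[-0.3,0.8,0],[0,0,0]]' --angular '[[0,0,0],[0,0,0],[0,0,0],[0,0,0],[0,0,0],[0,0,0],[0,0,0],[0,0,0],[0,0,0],[0,0,0],[0,0,0],[0,0,0],[0,0,0],[0,0,0],[0,0,0],[0,0,0],[0,0,0],[0,0,0],[0,0,0],[0,0,0]]'

```text
clock: 10.6
position: [0.6079, 0.0249, 0.3008]
ee_rot: [0.054, 3.141, -0.002]
force: [-1.1, -0.2, -5.8]
width: 0.615
gripper_force: 60.0
```

```bash
python3 st.py|egrep "position|force|joints|\[\["
```

```text
joints [-0.1469  0.3695  0.0248  1.5344 -0.0082  1.2378  1.4152]
position [0.6079 0.0249 0.3008]
force [-1.0834 -0.2116 -5.76  ]
gripper_force 59.993
[[-0.999, 0.034, 0.0], [0.034, 0.999, -0.001], [-0.0, -0.001, -1.0]]
```

Request:
carry_out --claw '[5,5,5,5,5,5,5,5,5,5,5]' --delta_pos '[[0,0,0],[0,0,0],[0,0,0],[0,0,0],[0,0,0],[0,0,0],[0,0,0],[0,0,0],[0,0,0],[0,0,0],[0,0,0]]' --angular '[[0,-0.04,0],[0,-0.08,0],[0,-0.1,0],[0,-0.1,0],[0,-0.1,0],[0,-0.1,0],[0,-0.09,0],[0,-0.06,0],[0,-0.03,0],[0,0,0],[0,0,0]]'

```text
clock: 11.7
position: [0.6076, 0.0225, 0.3014]
ee_rot: [0.045, 2.441, -0.019]
force: [0.5, 0.3, -4.9]
width: 0.613
gripper_force: 60.0
```

```bash
python3 st.py|egrep "position|force|joints|\[\["
cat > g.py <<'E'
from h import *
rs={}
P=[arm.get_image(n) for n in ("scene","top")]
for k in ("jug","jug_lip","lid_hinge","lid_knob"):
    L=[]
    for p in P:
        q=arm.place_of(k,p)
        if q: L.append(ray(p,q[0]["centre"])); print(k,round(q[0]["conf"],2),np.round(np.array(q[0]["centre"])*[640,480]))
    if len(L)==2: print(tri(L))
save(P[0],"sc")
E
python3 g.py
```

```text
joints [-0.3233  0.0623  0.1068  2.1581  0.597   0.2859  0.7936]
position [0.6076 0.0225 0.3014]
force [ 0.4502  0.2903 -4.8945]
gripper_force 59.994
[[-0.764, 0.038, 0.644], [0.028, 0.999, -0.026], [-0.644, -0.002, -0.765]]
jug 0.59 [348. 218.]
jug 0.62 [275. 163.]
(array([0.66004078, 0.0201404 , 0.242362  ]), [np.float64(0.4), np.float64(0.4)])
jug_lip 0.85 [363. 167.]
lid_hinge 0.62 [360. 164.]
lid_hinge 0.69 [270. 166.]
(array([0.62129459, 0.02337863, 0.33269115]), [np.float64(4.1), np.float64(4.1)])
lid_knob 0.73 [248. 311.]
lid_knob 0.64 [265. 193.]
(array([ 0.71374314, -0.04088711,  0.04366524]), [np.float64(115.1), np.float64(115.1)])
```

View pics/sc.png

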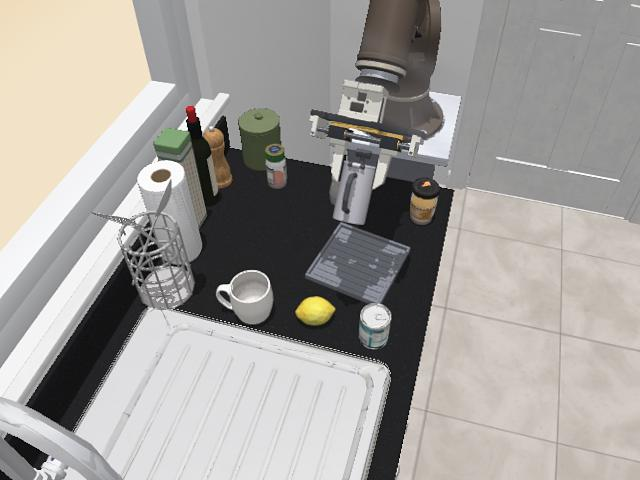

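The jug is tilted about 40°. Its base is at scene pixel (350,215), and the base offset from the TCP matches 40°, so it has not slipped. The lip is above the tray. Now I'll hold it there to drain.

Request:
carry_out --claw '[5,5,5,5,5,5,5,5,5,5,5]' --delta_pos '[[0,0,0],[0,0,0],[0,0,0],[0,0,0],[0,0,0],[0,0,0],[0,0,0],[0,0,0],[0,0,0],[0,0,0],[0,0,0]]' --angular '[[0,0,0],[0,0,0],[0,0,0],[0,0,0],[0,0,0],[0,0,0],[0,0,0],[0,0,0],[0,0,0],[0,0,0],[0,0,0]]'

```text
clock: 13.3
position: [0.6082, 0.0239, 0.3016]
ee_rot: [0.043, 2.44, -0.017]
force: [0.1, -0.4, -6.2]
width: 0.615
gripper_force: 60.0
```

Request:
carry_out --claw '[5,5,5,5,5,5,5,5,5,5,5]' --delta_pos '[[0,0,0],[0,0,0],[0,0,0],[0,0,0],[0,0,0],[0,0,0],[0,0,0],[0,0,0],[0,0,0],[0,0,0],[0,0,0]]' --angular '[[0,0.04,0],[0,0.08,0],[0,0.1,0],[0,0.1,0],[0,0.1,0],[0,0.1,0],[0,0.09,0],[0,0.06,0],[0,0.03,0],[0,0,0],[0,0,0]]'

```text
clock: 14.4
position: [0.6086, 0.0239, 0.3014]
ee_rot: [0.056, 3.138, -0.002]
force: [0.3, 0.5, -5.4]
width: 0.612
gripper_force: 60.0
```

```bash
python3 st.py|egrep "position|force|joints|\[\["
```

```text
joints [-0.1566  0.3682  0.0406  1.5353 -0.0137  1.2356  1.4206]
position [0.6086 0.0239 0.3014]
force [ 0.2917  0.4965 -5.431 ]
gripper_force 59.9929
[[-0.999, 0.036, 0.003], [0.036, 0.999, -0.001], [-0.003, -0.001, -1.0]]
```

Request:
carry_out --claw '[5,5,5,5,5,5,5,5,5,5,5,5,5,5,5,5,5,5]' --delta_pos '[[0.7,0.03,0],[1.5,0.05,0],[2,0.08,0],[1.8,0.08,0],[1.2,0.05,0],[0.7,0.03,0],[0,0,1],[0,0,2.5],[0,0,3],[0,0,3],[0,0,3],[0,0,2.8],[0,0,2],[0,0,1.5],[0,0,1],[0,0,0.6],[0,0,0],[0,0,0]]' --angular '[[0,0,0],[0,0,0],[0,0,0],[0,0,0],[0,0,0],[0,0,0],[0,0,0],[0,0,0],[0,0,0],[0,0,0],[0,0,0],[0,0,0],[0,0,0],[0,0,0],[0,0,0],[0,0,0],[0,0,0],[0,0,0]]'

```text
clock: 16.2
position: [0.5302, 0.0298, 0.0979]
ee_rot: [0.056, 3.139, -0.002]
force: [0.4, 0.0, -6.4]
width: 0.611
gripper_force: 60.0
```

```bash
python3 st.py|egrep "position|force|joints|\[\["; python3 g.py; python3 - <<'E'
from h import *
p=arm.get_image("wrist"); save(p,"w2")
E
```

```text
joints [-0.1649  0.4582  0.0096  1.9677 -0.0043  0.7134  1.3819]
position [0.5302 0.0298 0.0979]
force [ 0.4062  0.0232 -6.4085]
gripper_force 59.993
[[-0.999, 0.036, 0.002], [0.036, 0.999, -0.001], [-0.003, -0.001, -1.0]]
jug 0.84 [364. 250.]
jug 0.36 [305. 175.]
(array([0.6561988 , 0.00872548, 0.15915668]), [np.float64(42.2), np.float64(42.2)])
jug_lip 0.64 [370. 210.]
lid_hinge 0.58 [364. 229.]
lid_hinge 0.58 [399. 328.]
(array([ 0.36007139, -0.12756625, -0.08281169]), [np.float64(122.0), np.float64(122.0)])
lid_knob 0.58 [278. 182.]
```

View pics/sc.png

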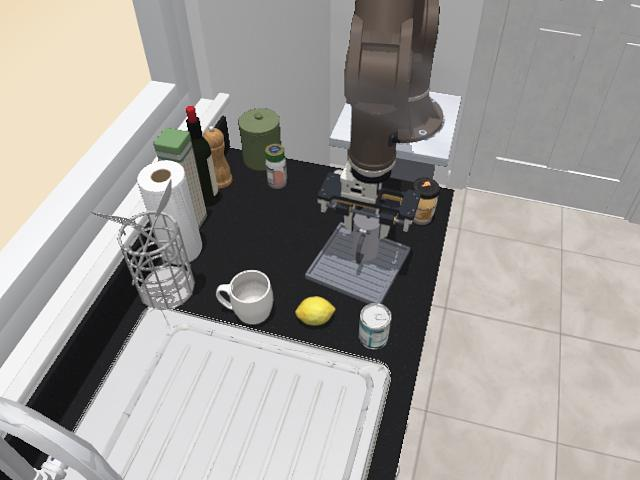

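The jug hangs over the near half of the tray, with its base at scene pixel (366,255), and nothing is being touched. I'll lower it gently.

Request:
carry_out --claw '[5,5,5,5]' --delta_pos '[[0,0,0.3],[0,0,0.3],[0,0,0.2],[0,0,0]]' --angular '[[0,0,0],[0,0,0],[0,0,0],[0,0,0]]'

```text
clock: 17.15
position: [0.5294, 0.0297, 0.089]
ee_rot: [0.056, 3.14, -0.002]
force: [-0.6, 0.6, -5.2]
width: 0.615
gripper_force: 60.0
```

Request:
carry_out --claw '[5,5,5]' --delta_pos '[[0,0,0.1],[0,0,0.1],[0,0,0]]' --angular '[[0,0,0],[0,0,0],[0,0,0]]'

```text
clock: 17.45
position: [0.5299, 0.0296, 0.0886]
ee_rot: [0.057, 3.139, -0.002]
force: [-5.4, -0.6, 9.5]
width: 0.613
gripper_force: 60.0
```

Request:
carry_out --claw '[6,6.5,7.5,8.5,9.18,9.18,9.18,9.18,9.18,9.18,9.18,9.18,9.18,9.18]' --delta_pos '[[0,0,0],[0,0,0],[0,0,0],[0,0,0],[0,0,0],[0,0,0],[0,0,-1],[0,0,-2],[0,0,-3],[0,0,-3],[0,0,-3],[0,0,-3],[0,0,-2],[0,0,0]]' --angular '[[0,0,0],[0,0,0],[0,0,0],[0,0,0],[0,0,0],[0,0,0],[0,0,0],[0,0,0],[0,0,0],[0,0,0],[0,0,0],[0,0,0],[0,0,0],[0,0,0]]' --force 20

```text
clock: 18.85
position: [0.5309, 0.0301, 0.2612]
ee_rot: [0.056, 3.134, -0.0]
force: [-0.1, 0.6, -0.5]
width: 0.999
gripper_force: 0.0
```

```bash
python3 st.py|egrep "position|force|joints|\[\["; python3 w.py w3 0.007; python3 g.py
```

```text
joints [-0.175   0.266   0.0213  1.7847 -0.0048  1.0838  1.3825]
position [0.5309 0.0301 0.2612]
force [-0.1266  0.5869 -0.4803]
gripper_force 0.0
[[-0.999, 0.036, 0.007], [0.036, 0.999, -0.0], [-0.007, -0.0, -1.0]]
jug_lip [323. 160.] 0.8 [0.484  0.0334 0.101 ]
lid_hinge [321. 258.] 0.65 [0.5578 0.029  0.103 ]
lid_knob [322. 222.] 0.94 [0.5234 0.0312 0.124 ]
jug [322. 196.] 0.9 [0.53   0.0314 0.007 ]
jug 0.62 [362. 251.]
jug 0.61 [280. 252.]
(array([0.52895206, 0.02604963, 0.0138801 ]), [np.float64(1.8), np.float64(1.8)])
jug_lip 0.77 [372. 211.]
lid_hinge 0.92 [364. 233.]
lid_hinge 0.16 [306. 178.]
(array([0.64157176, 0.00442487, 0.1883715 ]), [np.float64(40.8), np.float64(40.8)])
lid_knob 0.57 [369. 212.]
lid_knob 0.56 [274. 247.]
(array([0.52250854, 0.03106895, 0.12729783]), [np.float64(0.5), np.float64(0.5)])
```

View pics/w3.png

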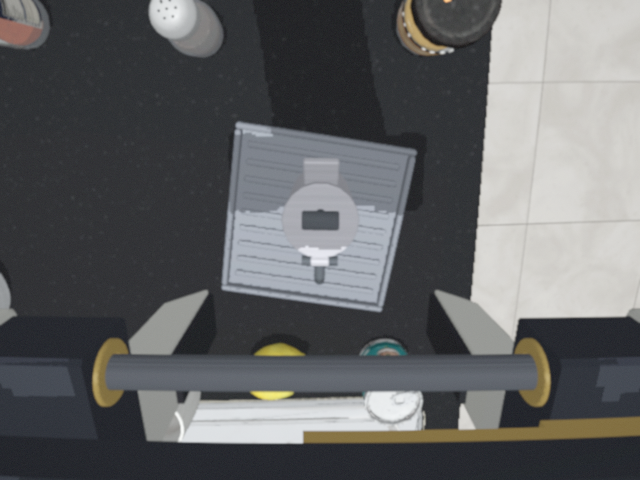

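The jug stands upright in the tray with its lid shut. The knob is at wrist-view (320,221) and lines up with the tool. Next I'll approach the knob with the gripper leaned 10° backwards, to leave wrist range for opening the lid.

Request:
carry_out --claw '[8,7,6,5,5,5,5,5,5,5,5]' --delta_pos '[[0.8,0,1],[0.9,0,1.4],[0.84,0.05,1],[0,0,0],[0,0,0],[0,0,2],[0,0,2],[0,0,2],[0,0,1],[0,0,0],[0,0,0]]' --angular '[[0,0,0],[0,0,0],[0,0,0],[0,-0.085,0],[0,-0.08,0],[0,0,0],[0,0,0],[0,0,0],[0,0,0],[0,0,0],[0,0,0]]'

```text
clock: 20.7
position: [0.5159, 0.0308, 0.1548]
ee_rot: [0.053, 2.974, -0.006]
force: [0.4, -0.3, -0.2]
width: 0.541
gripper_force: 0.0
```

```bash
python3 st.py|egrep "position|force|joints|width|\[\["; python3 - <<'E'
from h import *
p=arm.get_image("wrist"); save(p,"w4")
q=arm.place_of("lid_knob",p)
for a in q: print(a["conf"],onz(p,a["centre"],.124))
E
```

```text
joints [-0.1998  0.2843  0.0129  2.0834  0.0597  0.6124  1.3012]
position [0.5159 0.0308 0.1548]
force [ 0.358  -0.2763 -0.1939]
gripper_force 0.0
width 0.5408
[[-0.986, 0.036, 0.166], [0.035, 0.999, -0.007], [-0.166, -0.001, -0.986]]
0.91 [0.51987751 0.03061477 0.124     ]
```

View pics/w4.png

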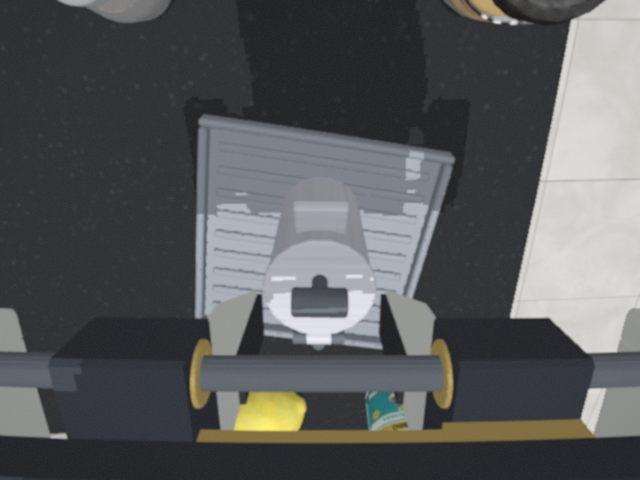

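Request:
carry_out --claw '[5,5,5,5,5,5]' --delta_pos '[[-0.15,0,0.8],[0,0,0.8],[0,0,0.6],[0,0,0.4],[0,0,0],[0,0,0]]' --angular '[[0,0,0],[0,0,0],[0,0,0],[0,0,0],[0,0,0],[0,0,0]]'

```text
clock: 21.4
position: [0.5214, 0.0306, 0.1289]
ee_rot: [0.053, 2.975, -0.006]
force: [0.3, -0.4, 1.0]
width: 0.544
gripper_force: 0.0
```

```bash
python3 st.py|egrep "position|force|joints|width|\[\["
```

```text
joints [-0.1978  0.3317  0.0143  2.0979  0.0626  0.5508  1.2997]
position [0.5214 0.0306 0.1289]
force [ 0.3428 -0.4176  0.9897]
gripper_force 0.0
width 0.5445
[[-0.986, 0.036, 0.165], [0.035, 0.999, -0.007], [-0.166, -0.001, -0.986]]
```

Request:
carry_out --claw '[4.2,3.6,3.2,3,2.8,2.6,2.2,2,2,2]' --delta_pos '[[0,0,0],[0,0,0],[0,0,0],[0,0,0],[0,0,0],[0,0,0],[0,0,0],[0,0,0],[0,0,0],[0,0,0]]' --angular '[[0,0,0],[0,0,0],[0,0,0],[0,0,0],[0,0,0],[0,0,0],[0,0,0],[0,0,0],[0,0,0],[0,0,0]]' --force 20

```text
clock: 22.4
position: [0.5216, 0.0304, 0.1291]
ee_rot: [0.053, 2.974, -0.006]
force: [0.3, -1.8, 2.0]
width: 0.279
gripper_force: 20.0
```

```bash
python3 st.py|egrep "position|force|joints|width|\[\["
```

```text
joints [-0.1978  0.3314  0.0145  2.0978  0.0627  0.5508  1.2996]
position [0.5216 0.0304 0.1291]
force [ 0.3014 -1.8347  2.0228]
gripper_force 20.0002
width 0.2789
[[-0.985, 0.036, 0.166], [0.035, 0.999, -0.007], [-0.166, -0.001, -0.986]]
```

Request:
carry_out --claw '[2,2,2,2,2,2,2]' --delta_pos '[[-0.07,0,-0.075],[-0.144,0,-0.15],[-0.144,0,-0.15],[-0.144,0,-0.15],[-0.144,0,-0.15],[-0.07,0,-0.075],[0,0,0]]' --angular '[[0,0.0218,0],[0,0.0436,0],[0,0.0436,0],[0,0.0436,0],[0,0.0436,0],[0,0.0218,0],[0,0,0]]'

```text
clock: 23.1
position: [0.5285, 0.0303, 0.1367]
ee_rot: [-0.056, -3.089, 0.0]
force: [-0.5, -1.0, 0.6]
width: 0.282
gripper_force: 20.0
```

```bash
python3 st.py|egrep "position|force|torque|joints|width|\[\["
```

```text
joints [-0.1471  0.4291 -0.0073  1.8909 -0.0073  0.8729  1.3858]
position [0.5285 0.0303 0.1367]
force [-0.457  -1.0164  0.6201]
ft_torque [-0.2321  0.037  -0.0085]
gripper_force 20.0
width 0.2821
[[-0.998, 0.036, -0.052], [0.036, 0.999, 0.001], [0.052, -0.001, -0.999]]
```

Forces are small after 12.5°. I'll continue another 17.5°.

Request:
carry_out --claw '[2,2,2,2,2,2,2,2,2]' --delta_pos '[[-0.07,0,-0.075],[-0.144,0,-0.15],[-0.144,0,-0.15],[-0.144,0,-0.15],[-0.144,0,-0.15],[-0.144,0,-0.15],[-0.144,0,-0.15],[-0.07,0,-0.075],[0,0,0]]' --angular '[[0,0.0218,0],[0,0.0436,0],[0,0.0436,0],[0,0.0436,0],[0,0.0436,0],[0,0.0436,0],[0,0.0436,0],[0,0.0218,0],[0,0,0]]'

```text
clock: 24.0
position: [0.5399, 0.0301, 0.1449]
ee_rot: [-0.05, -2.784, -0.007]
force: [0.5, -0.1, 0.1]
width: 0.28
gripper_force: 20.0
```

```bash
python3 st.py|egrep "position|force|torque|joints|width|\[\["; python3 - <<'E'
from h import *
p=arm.get_image("scene"); q=arm.get_image("wrist")
cv2.imwrite("pics/m.png",np.hstack([cv2.resize(p["frame"][160:310,290:450],(427,400)),cv2.resize(q["frame"],(373,400))])[:,:,::-1])
E
```

```text
joints [-0.1181  0.6073 -0.0027  1.6041 -0.054   1.2836  1.4387]
position [0.5399 0.0301 0.1449]
force [ 0.4613 -0.0719  0.144 ]
ft_torque [ 0.0085 -0.4222  0.0663]
gripper_force 19.9999
width 0.2795
[[-0.936, 0.036, -0.349], [0.034, 0.999, 0.011], [0.349, -0.001, -0.937]]
```

View pics/m.png

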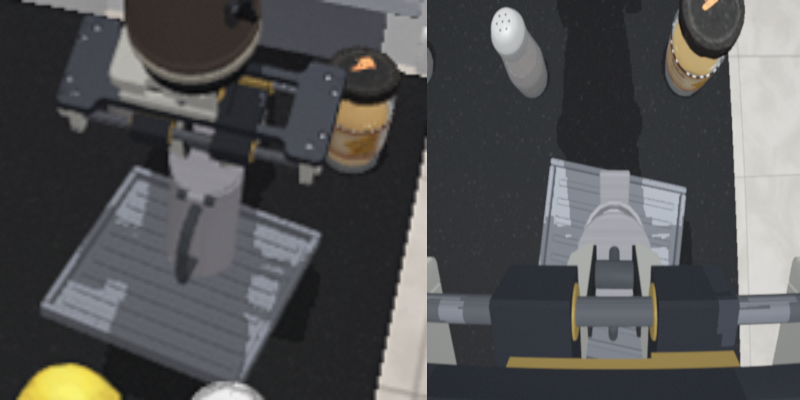

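The crop shows the jug upright in the tray. In the wrist view the rim shows behind the lid, so the lid is opening. I'll do the last 20°.

Request:
carry_out --claw '[2,2,2,2,2,2,2,2,2,2,2]' --delta_pos '[[-0.07,0,-0.075],[-0.144,0,-0.15],[-0.144,0,-0.15],[-0.144,0,-0.15],[-0.144,0,-0.15],[-0.144,0,-0.15],[-0.144,0,-0.15],[-0.144,0,-0.15],[-0.07,0,-0.075],[0,0,0],[0,0,0]]' --angular '[[0,0.0218,0],[0,0.0436,0],[0,0.0436,0],[0,0.0436,0],[0,0.0436,0],[0,0.0436,0],[0,0.0436,0],[0,0.0436,0],[0,0.0218,0],[0,0,0],[0,0,0]]'

```text
clock: 25.2
position: [0.5555, 0.0295, 0.1501]
ee_rot: [-0.044, -2.437, -0.015]
force: [-0.9, 0.3, -3.3]
width: 0.284
gripper_force: 20.0
```

```bash
python3 st.py|egrep "position|force|torque|joints|width|\[\["; python3 g.py;  python3 - <<'E'
from h import *
p=arm.get_image("scene"); q=arm.get_image("wrist")
for k in ("lid_knob","lid_hinge","jug_lip","jug"):
    a=arm.place_of(k,q); print(k,[(np.round(np.array(b["centre"])*[640,480]),round(b["conf"],2)) for b in a])
cv2.imwrite("pics/m2.png",np.hstack([cv2.resize(p["frame"][160:310,290:450],(427,400)),cv2.resize(q["frame"],(373,400))])[:,:,::-1])
E
```

```text
joints [-0.1006  0.8454  0.0092  1.277  -0.0898  1.7196  1.4618]
position [0.5555 0.0295 0.1501]
force [-0.9436  0.3364 -3.3002]
ft_torque [ 0.074  -1.1688 -0.0582]
gripper_force 19.9996
width 0.2837
[[-0.761, 0.036, -0.647], [0.028, 0.999, 0.022], [0.648, -0.001, -0.762]]
jug 0.67 [365. 251.]
lid_hinge 0.75 [366. 233.]
lid_hinge 0.6 [401. 328.]
(array([ 0.36100405, -0.12903796, -0.09219146]), [np.float64(128.4), np.float64(128.4)])
lid_knob 0.34 [371. 336.]
lid_knob [(array([323., 331.]), 0.84)]
lid_hinge [(array([321., 360.]), 0.62)]
jug_lip [(array([320., 222.]), 0.83)]
jug [(array([321., 335.]), 0.79), (array([ 32., 156.]), 0.4)]
```

View pics/m2.png

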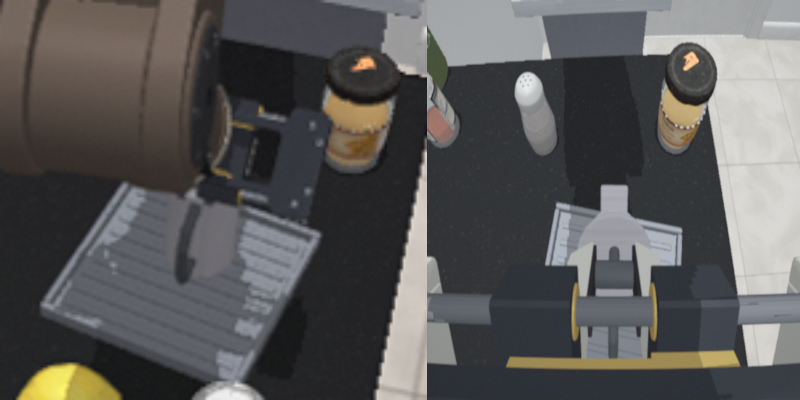

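Request:
carry_out --claw '[2,2,2]' --delta_pos '[[-0.03,0,0.04],[0,0,0],[0,0,0]]' --angular '[[0,0,0],[0,0,0],[0,0,0]]'

```text
clock: 26.3
position: [0.5557, 0.0293, 0.15]
ee_rot: [-0.044, -2.436, -0.015]
force: [0.2, -0.1, -1.7]
width: 0.283
gripper_force: 20.0
```

```bash
python3 st.py|egrep "position|force|torque|width|\[\["; python3 - <<'E'
from h import *
for i in range(3):
    q=arm.get_image("wrist")
    for k,z in (("jug_lip",.101),("jug",.007),("lid_hinge",.103)):
        a=arm.place_of(k,q)
        if a: print(k,round(a[0]["conf"],2),onz(q,a[0]["centre"],z).round(4))
    o=arm.observe();print(np.round(o["force"],1),np.round(o["ft_torque"],2))
s=arm.get_image("scene")
for k in ("jug","lid_hinge"):
    a=arm.place_of(k,s); print(k,[np.round(np.array(b["centre"])*[640,480],1) for b in a[:1]])
E
```

```text
position [0.5557 0.0293 0.15  ]
force [ 0.2404 -0.082  -1.7237]
ft_torque [ 0.0608 -1.0967 -0.0741]
gripper_force 19.9999
width 0.2834
[[-0.761, 0.036, -0.648], [0.028, 0.999, 0.022], [0.648, -0.001, -0.762]]
jug_lip 0.68 [0.4862 0.0299 0.101 ]
jug 0.83 [0.5324 0.0294 0.007 ]
lid_hinge 0.86 [0.5612 0.0287 0.103 ]
[ 0.5 -0.8 -2.7] [ 0.01 -1.15  0.04]
jug_lip 0.69 [0.4869 0.0317 0.101 ]
jug 0.73 [0.5308 0.0295 0.007 ]
lid_hinge 0.66 [0.5593 0.0289 0.103 ]
[ 0.9 -0.  -0.5] [ 0.08 -1.07  0.04]
jug_lip 0.93 [0.4875 0.0319 0.101 ]
jug 0.6 [0.5321 0.0292 0.007 ]
lid_hinge 0.92 [0.5605 0.0295 0.103 ]
[ 1.5 -0.6 -0.4] [-0.   -1.1   0.04]
jug [array([363.1, 253.2])]
lid_hinge [array([362.1, 230.9])]
```

```bash
python3 -c "
from cell import arm
print(arm.sign_off())"
```

```text
the job is handed in; nothing more can be done
None
```

The jug was drained over the tray at about 40° for over a second and now stands upright in the tray, and the arm finished still holding its lid open at about 50° (angle taken from the gripper's turn); the job is handed in at about 27 s of the 72 s allowed.

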